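# Load a glass bottle into its sprung V holder

### The arm

A 7-joint arm with a two-finger parallel gripper is mounted at the origin on the work surface. World frame = base frame: x ahead of the robot, y to its left, z up, the work surface at z = 0. Lengths are in m, angles in rad, forces in N, time in s.
With the tool pointing down it reaches from about 0.35 to 0.9 m from the base axis. Payload 8.1 kg.
Tool frame: the origin (TCP) lies midway between the tips of the shut fingers; the grasp point (between the pads) lies arm.tcp_to_grasp behind it (arm.tcp_to_grasp is the distance from the TCP to the grasp point, in m); z points along the fingers, y is the line along which they close (so a half turn about z gives the same grasp; the last joint's range is limited). The gripper opens to 92 mm and grips with 3 to 60 N. Pads are 19 mm wide; open, the fingers measure 130 mm over their backs; the gripper's body (75 mm by 190 mm) begins 47 mm behind the grasp point.
Start: joints at [-1.273, 0.434, 0.025, 1.573, -0.012, 1.134, -0.075], TCP at [0.244, 0.575, 0.227] pointing down, gripper open.
Joint ranges: [-2.62, 2.62], [-0.44, 2.09], [-1.27, 1.32], [0.08, 2.57], [-1.32, 4.46], [0.12, 2], [-2.74, 2.74]. Speed limits (rad/s): [2.22, 2.22, 3.01, 3.01, 3.14, 3.14, 3.14].

### API

Orientations are given as a rotation vector (axis times angle).
In Python, from cell import observe, get_image, arm gives the robot as it stands. The module is installed in compiled form; this text tells all that it offers.
- The arm moves only by the tool drive_tool, never from a script. Its argument "steps" is a list of rows, each a list of 5 numbers: the closure, from 0 (fully open) to 1 (shut), then the shift along the world's x, y, z in mm, then the turn about the world's z in rad. In form: [[hand, x, y, z, roll], ...]. A call has 1 to 20 rows; each row shifts and turns the commanded pose from where the row before left it; what a row does not reach is not made up. A row lasts 1/12 s, in which the tool goes at most 41.7 mm and 7.16 degrees, less where a joint would pass 70% of its speed; a pose out of reach is approached as far as the arm can. A call with a gripper value outside its range is refused whole. The fingers move at their own pace and stop on an object; "grip_force" is the grip in N (left out, the last holds). Time passes only in rows, so rows that do not move let the fingers close. It gives the time, the measured TCP pose, the force, the opening and the grip force at its end, in the units of the state.
- observe(): the state, without advancing time (a new reading comes with each control period).
- get_image(name): name is "scene" or "side" or "wrist"; returns a dict with "image" (400x640x3 uint8, red, green, blue), "vfov" (degrees; the focal length in pixels is half the picture's height over the tangent of half this angle, whatever the lens; pixels are square), "cx", "cy" (the principal point, pixels), "xyz" and "attitude" of the camera in the world. Camera axes: x right, y down, z forward; pixel columns grow to the right and rows downward; lengths in m; the calibration is good to about 2 mm. The wrist camera is an equidistant fisheye: a pixel r from the principal point sees the ray r / f radians off the axis. A picture is of the moment at which its call begins. There is no depth.
- arm.sign_off(): hands the job in; it is judged then, once.
The state is a dict: "clock": time; "joints": joint angles; "dq": joint speeds; "joint_efforts": joint torques, N m; "position": TCP position; "ee_rot": TCP orientation; "force": force on the tool from outside, world axes, zero at the start; "ft_torque": the same for the moment, N m; "width": opening from 0.0 (shut) to 1.0 (fully open); "gripper_force": force on a finger pad.
Only numpy, scipy, OpenCV 4.12 (cv2) and the standard library are available. Lean on these libraries where they do the work, as an engineer would, in place of code of your own. Each camera call takes 0.05 s, during which the arm holds its last target. There are 200 camera calls.

### The job

Lift the little glass bottle over the low lip of its spring-backed V holder, press it gently back into the V until it bears on both faces, and lower it behind the lip, so that when you let go the spring keeps it standing upright and centred against both faces. Never ram the V hard against its stop, and leave the bowls, funnel, dustpan and peg tray where they are.

Things in the scene. Friction and masses are not known exactly. Their poses are not given: they have to be found in the camera images.
- bottle_mid (a point): Centre of the closed amber glass bottle to be loaded (loose, upright, about 0.22 kg): straight round body 44 mm in diameter from the foot up to 74 mm, then shoulder, neck and a white cap 27 mm in diameter; 105 mm tall in all. The point is on its axis, half-way up, 52.5 mm above the foot; z is its axis. Grip it on the straight body.
- rail: Fixed wooden board carrying the bottle holder, 200 mm (x) by 90 mm (y) by 8 mm thick; origin on its underside, 80 mm from the entry end. x points in the loading direction (from the lip to the V), y left, z up. On it a steel carriage with lip, floor and V is clamped at a different place each time, always over the board's mid-line y = 0.
- load_near (a point): Point on the board's top where the axis of a loaded bottle passes if the carriage is clamped nearest the entry end (x = -50 mm in the board's frame). The true place is anywhere from here to load_far and is not reported: find it by touch or sight. The carriage floor is 4 mm thick, 12 mm above the counter.
- load_far (a point): As load_near, with the carriage clamped farthest from the entry end (x = 0 in the board's frame). The steel lip is a straight bar across the entry, 60 mm wide, its top 22 mm above the counter; its outer face is 27 mm and its inner face 22 mm before (-x of) the loaded bottle's axis.
- v_line (a point): Point on the board's top by its far end, on the mid-plane of the V (fixed; 110 mm along x from the board's origin). The V has two upright wooden faces at 45 degrees either side of x, open to the lip, 57 mm wide over both arms, top 47 mm above the counter. Behind it, an end stop 38 mm high. Friction can hold a bottle off centre if it presses on one face only.
- board_end (a point): Middle of the board's entry edge, on its top (80 mm before its origin). How the V's spring behaves: the V first meets the bottle 4 mm before the loaded place, moves at 2.5 N and takes 0.5 N more per mm, to a hard stop at 11 mm (8 N). The bottle clears the lip downwards once the V is 5.5 mm back (5.2 N). About 6.6 N is right; 12 N on a face is too hard.
- bowls: Stack of red plastic bowls, 134 mm in diameter, 62 mm high, loose; origin at the centre of its underside. Leave it alone.
- funnel: Stainless steel funnel standing on its wide mouth, 100 mm in diameter, 100 mm high, loose; origin at the centre of its underside. Leave it alone.
- dustpan: Green plastic dustpan lying flat, pan 190 mm (x) by 220 mm (y), 52 mm high, its handle reaching 225 mm towards +x from the origin at the centre of the pan's underside; loose. Leave it alone.
- pegtray: Wooden tray of clothes pegs, 200 mm (x) by 130 mm (y) by 45 mm high, loose; origin at the centre of its underside. Leave it alone.
Not all that is in view belongs to the job. What is meant by the part that bears bottle_mid is not green or yellow, and is the larger of those in its own colour.

How it is judged:
On the way:
1. the bottle is lifted clear of the counter (height (world z) of bottle_mid above 0.07 m), for 0.1 s.
At the end, for the whole second after the job is handed in: The released bottle stands on the holder's floor behind the lip (its centre lower than 67.5 mm above the counter), upright within 0.06 rad, at rest, within 3 mm of the mid-line of the V, with the spring pressing it on both V faces (more than 0.7 N on each) (contact force between bottle and face_left above 0.7 N and contact force between bottle and face_right above 0.7 N and angle between bottle_mid's own z axis and vertical below 0.06 rad and height (world z) of bottle_mid below 0.0675 m and y of bottle_mid in the frame of rail between -0.003 and 0.003 m and linear speed of bottle below 0.02 m/s); the robot touches nothing.
It fails at once if the bottle is pressed too hard into the V (12 N or more on a face) (contact force between bottle and face_left above 12 N or contact force between bottle and face_right above 12 N).
It fails at once if a bystander is pushed more than 15 mm (distance of any of bowls, funnel, dustpan, pegtray from where it was at the start of the episode above 0.015 m).
It also fails if it takes over 45 s, if anything falls off the work surface, if the arm or the gripper's body presses on something with over 40 N, if the wrist force passes 120 N, or if a joint passes its speed limit or range.

## Working session

There is one attempt and no reset: what is moved stays moved. The work goes in short steps, Python scripts to look and compute and a tool call to move; the robot and the scene stay as the last step left them, time stands still between calls to the robot, and variables do not carry over. Pictures are saved under pics/ and viewed, at most 10 in all, crops included, and the job is handed in when it is done.

Besides the shell and the picture viewer there is one more tool, called after "Call:" as name(argument=value, ...) on one line, values as JSON. drive_tool: Moves the arm, as the interface text tells. Its arguments: {"type":"object","properties":{"steps":{"type":"array"},"grip_force":{"type":"number"}},"required":["steps"]}

```bash
mkdir -p pics
cat > h.py <<'E'
import numpy as np,cv2
from scipy.spatial.transform import Rotation as R
from cell import observe,get_image,arm
def snap(n):
    d=get_image(n); np.save
    import pickle; pickle.dump(d,open(f'pics/{n}.pkl','wb')); return d
def load(n):
    import pickle; return pickle.load(open(f'pics/{n}.pkl','rb'))
def rot(d):
    a=np.array(d['attitude'],float)
    return a if a.shape==(3,3) else R.from_rotvec(a).as_matrix()
def foc(d): return 200/np.tan(np.radians(d['vfov'])/2)
def ray(d,u,v,fish=False):
    f=foc(d); p=np.array([u-d['cx'],v-d['cy']])
    if fish:
        r=np.hypot(*p);t=r/f; c=np.array([*(p/max(r,1e-9)*np.sin(t)),np.cos(t)])
    else: c=np.array([*p/f,1.])
    return np.array(d['xyz']),rot(d)@c
def atz(d,u,v,z,fish=False):
    o,r=ray(d,u,v,fish); return o+r*(z-o[2])/r[2]
def proj(d,P,fish=False):
    c=rot(d).T@(np.array(P)-np.array(d['xyz'])); f=foc(d)
    if fish:
        t=np.arctan2(np.hypot(c[0],c[1]),c[2]); q=c[:2]/np.hypot(c[0],c[1])*t*f
    else: q=c[:2]/c[2]*f
    return q+np.array([d['cx'],d['cy']])
E
python3 - <<'E'
from h import *
for n in('scene','side','wrist'):
    d=snap(n);print(n,d['vfov'],d['cx'],d['cy'],d['xyz'],d['attitude']); cv2.imwrite(f'pics/{n}0.png',d['image'][:,:,::-1])
s=observe();print(s,arm.tcp_to_grasp)
E
```

```text
scene 47.926924393017664 317.63137301548244 197.39214873435816 [ 1.09765102 -0.79353178  0.76415173] [-2.11751287 -0.59144223  0.29144421]
side 55.99053232443846 324.77378871529436 197.14148433276574 [ 0.45194474 -0.77470586  0.64851257] [-2.17922018  0.14266897 -0.10750523]
wrist 65.70646984690485 314.4250005830832 194.97141860225443 [0.16583618 0.60692546 0.38383178] [2.39087342 1.58343186 0.25007592]
{'clock': 0.15, 'joints': array([-1.2726247 ,  0.43508936,  0.02498523,  1.57386171, -0.01159645,
        1.13400941, -0.07509883]), 'dq': array([-0.00078709, -0.00193179,  0.00165292, -0.00131478,  0.00081157,
        0.00154263,  0.00243451]), 'joint_efforts': array([ 1.08046705e-03, -6.68272519e+01,  9.85585414e-01, -3.14696217e+01,
       -6.05787593e-02,  3.94145132e-02,  8.76149738e-05]), 'position': array([0.24373184, 0.57510317, 0.22611917]), 'ee_rot': array([-6.25417707e-01, -3.07858260e+00,  1.91083806e-03]), 'force': array([-0.60647038, -0.84878247,  0.12191547]), 'ft_torque': array([ 0.02137695, -0.0185805 , -0.0362169 ]), 'gripper_force': 0.0, 'width': 0.9985173185344437} 0.0188
```

View pics/scene0.png

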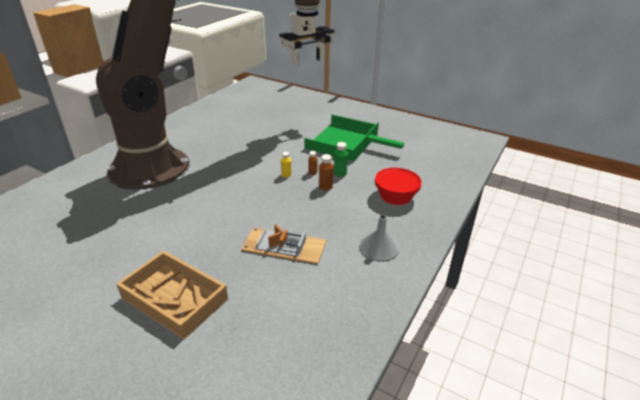

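View pics/side0.png

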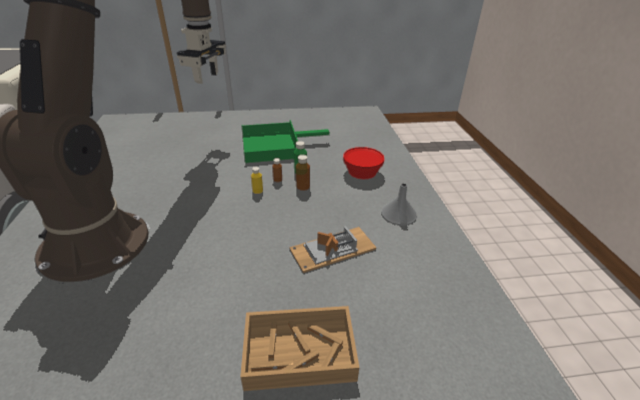

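In the scene view there are four bottles: yellow (286,165), small amber (313,163), large amber (326,172) and green (341,160). The target is the large amber one, since it is neither green nor yellow and is the larger of its colour. I'll confirm it in a crop alongside the holder.

Run:
```python
from h import *
a=load('scene')['image'];b=load('side')['image']
def c(i,u,v): return cv2.resize(i[v:v+75,u:u+100],(400,300),interpolation=cv2.INTER_CUBIC)
m=np.vstack([np.hstack([c(a,275,130),c(a,236,205)]),np.hstack([c(b,235,135),c(b,285,215)])])
cv2.imwrite('pics/crop1.png',m[:,:,::-1])
```

```text
(no output)
```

View pics/crop1.png

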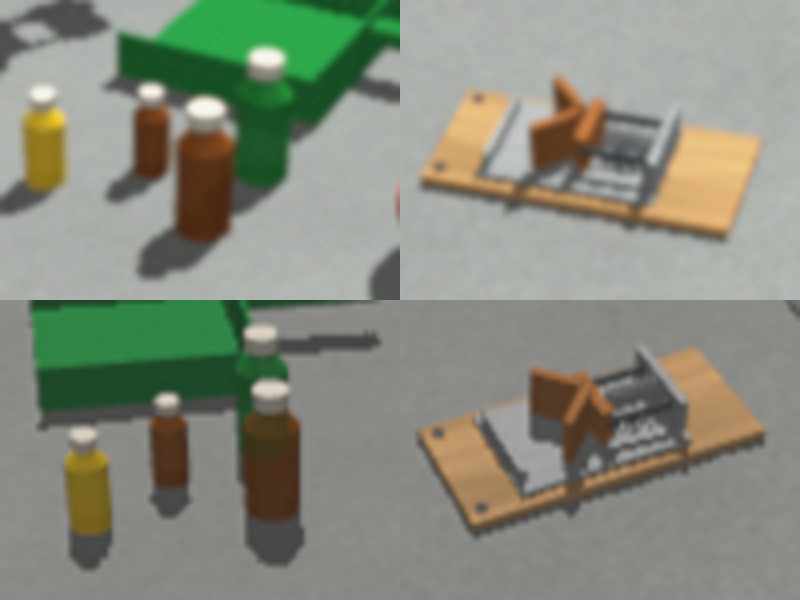

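The crop confirms it: the large amber bottle has its cap at about scene (326,156) and side (302,156). The green bottle stands right behind it. The holder's lip is at its left, screw end, with the V opening towards it. Next I fit the poses.

Run:
```python
from h import *
from scipy.optimize import least_squares as ls
S,D=load('scene'),load('side')
cs=[(253.5,228),(241.25,250.5),(317.25,263),(326.5,240)]
cd=[(289.5,248.75),(303,271.75),(375.75,248),(358.75,227)]
B=np.array([[-80,45],[-80,-45],[120,-45],[120,45]])/1000
def W(p,q,z):
    c,s=np.cos(p[2]),np.sin(p[2]);return [p[0]+c*q[0]-s*q[1],p[1]+s*q[0]+c*q[1],z]
def f(p): return np.concatenate([proj(d,W(p,q,.008))-o for d,c in((S,cs),(D,cd)) for q,o in zip(B,c)])
r=ls(f,[.6,0,0]);print('rail',r.x,np.round(r.fun,1))
p=r.x
# lip: top mid-line ends, at board x = a-24.5mm
L=[(S,(266,230),(258,248.75)),(D,(305,243),(315.75,262.5))]
for d,a,b in L:
    for q in(a,b):
        w=atz(d,*q,.022)[:2]-p[:2]; c,s=np.cos(p[2]),np.sin(p[2]); print('lip in board',c*w[0]+s*w[1],-s*w[0]+c*w[1])
def circ(d,x,y,z,r):
    t=np.linspace(0,2*np.pi,60);return np.array([proj(d,[x+r*np.cos(k),y+r*np.sin(k),z]) for k in t])
def g(b):
    o=[]
    for d,u,cap,foot in((S,326,154.3,189.7),(D,302.5,155,190)):
        o+=[proj(d,[*b,.05])[0]-u, circ(d,*b,.105,.0135)[:,1].min()-cap, circ(d,*b,0,.022)[:,1].max()-foot]
    return o
r=ls(g,[.6,.3]);print('bottle',r.x,np.round(r.fun,1))
for n,a,b in(('green',(341.3,147),(300,143)),('small',(312.8,153),(276.7,160)),('yellow',(285.5,155),(256,168))):
    print(n,atz(S,*a,.09 if n=='green' else .07),atz(D,*b,.09 if n=='green' else .07))
for n,a,b,z in (('funnel',(382,216),(403,186),.1),('bowl',(398,185),(364,160),.06)): print(n,atz(S,*a,z),atz(D,*b,z))
```

```text
rail [ 0.5684676  -0.09683716  0.30489122] [-1.  -0.1 -1.2 -0.6  0.6  0.5 -0.5 -0.1 -0.3 -1.3  0.4  0.   1.3 -0.5
  0.3 -0.5]
lip in board -0.0362001166808939 0.029235876313533183
lip in board -0.031793468603189906 -0.04468657254118698
lip in board -0.04374983941001541 0.02969921596058768
lip in board -0.04748774481787737 -0.04231419906204316
bottle [0.53859858 0.2068455 ] [-0.   0.   0.8 -0.2 -0.7 -0.1]
green [0.53545736 0.30568968 0.09      ] [0.54277233 0.32411235 0.09      ]
small [0.46178125 0.25689373 0.07      ] [0.46395914 0.25537934 0.07      ]
yellow [0.39673716 0.20142162 0.07      ] [0.40084096 0.21307727 0.07      ]
funnel [0.79299499 0.03636131 0.1       ] [0.7925934  0.02694538 0.1       ]
bowl [0.75365321 0.24348139 0.06      ] [0.73983445 0.24535985 0.06      ]
```

Call:
drive_tool(steps=[[0, 24, -30, 0, -0.12], [0, 24, -30, 0, -0.12], [0, 24, -30, 0, -0.13], [0, 24, -30, 0, 0], [0, 24, -30, 0, 0], [0, 24, -30, 0, 0], [0, 24, -30, 0, 0], [0, 24, -30, 0, 0], [0, 24, -30, 0, 0], [0, 24, -30, 0, 0], [0, 24, -30, 0, 0], [0, 24, -30, 0, 0], [0, 0, 0, 0, 0], [0, 0, 0, 0, 0]], grip_force=45)

```text
clock: 1.32
position: [0.5332, 0.2126, 0.2265]
ee_rot: [1.182, 2.91, -0.001]
force: [-0.9, 0.5, 0.1]
width: 0.999
gripper_force: 0.0
```

Run:
```python
from h import *
d=snap('wrist');print(d['xyz'],rot(d)[:,2]);s=observe();print(s['clock'],s['position'],s['force'],R.from_rotvec(s['ee_rot']).as_matrix()[:,1])
im=d['image'].copy()
for P in([.5386,.2068,.105],[.5386,.2068,.0]):
    print(proj(d,P,True))
cv2.imwrite('pics/wrist1.png',im[:,:,::-1])
```

```text
[0.47247969 0.27038996 0.38425221] [ 0.22216652 -0.21707827 -0.9505362 ]
1.3667 [0.53198986 0.21474507 0.22642822] [-0.25240411  0.33969703 -0.93010174] [ 6.94677682e-01  7.19320954e-01 -5.32117864e-04]
[315.1895242  195.45426687]
[315.05655125 169.73416838]
```

View pics/wrist1.png

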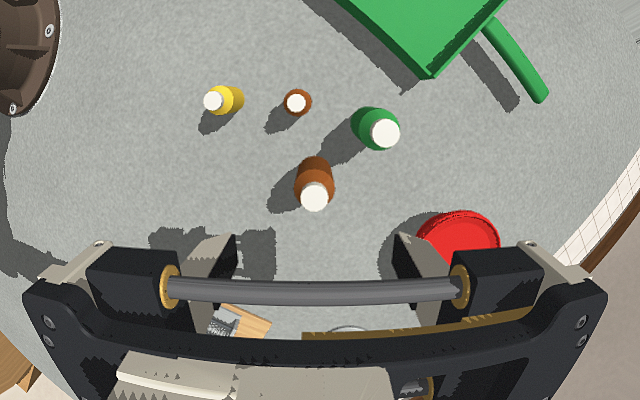

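Run:
```python
from h import *
d=load('wrist');im=d['image']
m=cv2.inRange(im,(225,220,215),(255,255,255));n,l,st,c=cv2.connectedComponentsWithStats(m[:240])
for i in range(1,n):
    if st[i,4]>80 and st[i,4]<1200: print(st[i],c[i],atz(d,*c[i],.105,True))
```

```text
[204  91  18  19 262] [212.17557252 100.27862595] [0.40649732 0.20306619 0.105     ]
[287  94  18  18 239] [295.89121339 102.35564854] [0.46413151 0.25521972 0.105     ]
[373 119  27  28 584] [385.65753425 132.79965753] [0.54028341 0.29526405 0.105     ]
[301 185  27  27 547] [313.99634369 197.83363803] [0.5395182  0.20432582 0.105     ]
[579 214  21  26 299] [588.75250836 229.38795987] [0.83916377 0.44458101 0.105     ]
```

Call:
drive_tool(steps=[[0, 7, -9.5, -24, 0], [0, 0, 0, -40, 0], [0, 0, 0, -40, 0], [0, 0, 0, -40, 0], [0, 0, 0, -30, 0], [0, 0, 0, -10, 0], [0, 0, 0, 0, 0], [0.6, 0, 0, 0, 0], [1, 0, 0, 0, 0], [1, 0, 0, 0, 0], [1, 0, 0, 0, 0], [1, 0, 0, 0, 0], [1, 0, 0, 0, 0], [1, 0, 0, 0, 0], [1, 0, 0, 0, 0]], grip_force=45)

```text
clock: 2.62
position: [0.539, 0.206, 0.0429]
ee_rot: [1.174, 2.914, 0.0]
force: [1.3, 0.9, 1.2]
width: 0.47
gripper_force: 45.5
```

Call:
drive_tool(steps=[[1, 0, 0, 20, 0], [1, 0, 0, 40, 0], [1, 0, 0, 40, 0], [1, -6, -33, 0, 0.12], [1, -6, -33, 0, 0.12], [1, -7, -33, 0, 0.12], [1, -7, -33, 0, 0.12], [1, -7, -33, 0, 0.12], [1, -7, -33, 0, 0.12], [1, -7, -33, 0, 0.12], [1, -7, -34, 0, 0.12], [1, -6, -34, 0, 0.116], [1, -6, -34, 0, 0], [1, 0, 0, 0, 0], [1, 0, 0, 0, 0]])

```text
clock: 3.87
position: [0.4718, -0.1294, 0.1425]
ee_rot: [0.476, -3.104, 0.0]
force: [0.9, 0.6, -1.8]
width: 0.468
gripper_force: 45.0
```

Run:
```python
from h import *
s=observe();print(s['clock'],s['position'],s['force'],s['ft_torque'],s['joints'],R.from_rotvec(s['ee_rot']).as_matrix()[:,1])
w=snap('wrist')['image'];a=snap('scene')['image']; b=snap('side')['image']
def c(i,u,v): return cv2.resize(i[v:v+75,u:u+100],(400,300),interpolation=cv2.INTER_CUBIC)
cv2.imwrite('pics/w2.png',w[:,:,::-1])
```

```text
3.8667 [ 0.47183127 -0.12941945  0.14251546] [ 0.88989288  0.61833638 -1.76722649] [ 0.23018174  0.06637888 -0.08771067] [ 0.09461378  0.3117158   0.07947696  2.00638913 -0.03237575  0.82547316
  2.06766359] [-2.99921848e-01  9.53963766e-01 -1.32735986e-04]
```

View pics/w2.png

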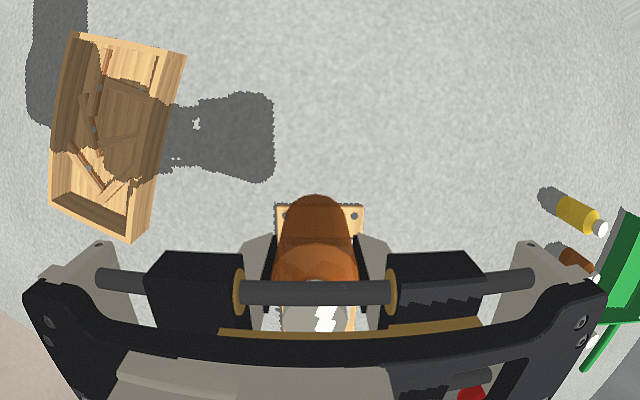

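The wrist view shows the board's entry edge at about (277,204) to (363,205). I'll move past the holder so the wrist camera looks down on the lip and V.

Call:
drive_tool(steps=[[1, 38, 12, 0, 0], [1, 38, 12, 0, 0], [1, 38, 12, 0, 0], [1, 38, 12, 0, 0], [1, 38, 12, 0, 0], [1, 0, 0, 0, 0], [1, 0, 0, 0, 0]])

```text
clock: 4.6
position: [0.6644, -0.063, 0.1414]
ee_rot: [0.493, -3.102, -0.002]
force: [-0.4, -0.3, -2.9]
width: 0.472
gripper_force: 45.0
```

```bash
cp pics/wrist.pkl pics/wristA.pkl
python3 - <<'E'
from h import *
s=observe();print(s['clock'],s['position'],s['force'])
w=snap('wrist')['image']
cv2.imwrite('pics/w3.png',cv2.resize(w[20:260,180:460],None,fx=2.5,fy=2.5,interpolation=cv2.INTER_CUBIC)[:600,:,::-1])
E
```

```text
4.6 [ 0.66444524 -0.06296623  0.14141532] [-0.37521472 -0.34011186 -2.86943902]
```

View pics/w3.png

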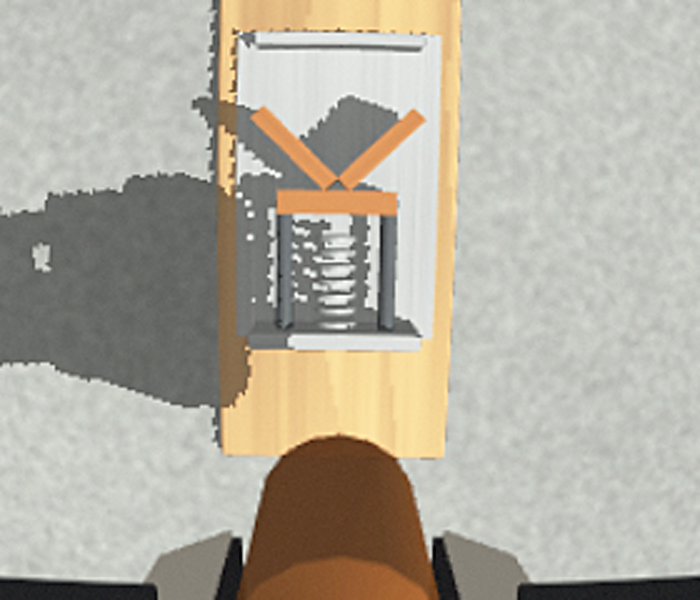

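The crop shows the V cleanly: arm tips at (250,116) and (425,117), inner apex at about (338,182), lip bar from (247,40) to (428,42), and the board's far edge at y≈456. I'll convert these to positions.

Run:
```python
from h import *
d=load('wrist');A=load('wristA')
T=lambda q,z:atz(d,q[0]/2.5+180,q[1]/2.5+20,z,True)
N={'tipL':(249,117,.047),'tipR':(426,118,.047),'apex':(338,182,.047),'lipL':(250,44,.022),'lipR':(428,44,.022),'farL':(221,455,.008),'farR':(444,457,.008),'edgeL_bot':(216,60,.008),'edgeR':(461,40,.008),'stopL':(249,334,.038),'stopR':(422,334,.038)}
W={k:T(v,v[2]) for k,v in N.items()}
W['nearA']=atz(A,277,205,.008,True);W['nearB']=atz(A,363,206,.008,True)
far=(W['farL']+W['farR'])/2; near=(W['nearA']+W['nearB'])/2
e=W['nearA']-W['nearB'];f=W['farL']-W['farR']; print('len',np.hypot(*(far-near)[:2]),'widths',np.hypot(*e[:2]),np.hypot(*f[:2]))
u=(far-near)[:2];yaw=np.arctan2(u[1],u[0]);print('yaw',yaw,[np.arctan2(*(-v[0],v[1])) if v[1]>0 else np.arctan2(v[0],-v[1]) for v in (W['tipL']-W['tipR'],W['lipL']-W['lipR'],e,f)])
yaw=.305;c=np.array([np.cos(yaw),np.sin(yaw)]);n=np.array([-c[1],c[0]]);o=far[:2]-.12*c
print('origin far/near',o,near[:2]+.08*c)
for k,v in W.items(): print(k,v,np.round([(v[:2]-o)@c,(v[:2]-o)@n],4))
s=observe()['position'];print('tcp in rail',(s[:2]-o)@c,(s[:2]-o)@n)
```

```text
len 0.200035291292222 widths 0.08697683792810826 0.08955790424937578
yaw 0.2991008488108053 [np.float64(0.30990778839212707), np.float64(0.31674798424870476), np.float64(0.2913793482466512), np.float64(0.30485144281698023)]
origin far/near [ 0.56750633 -0.09576445] [ 0.56712163 -0.09464843]
tipL [ 0.56830076 -0.12460629  0.047     ] [-0.0079 -0.0277]
tipR [ 0.55105731 -0.07075852  0.047     ] [-0.0082  0.0288]
apex [ 0.5801098 -0.0908673  0.047    ] [0.0135 0.0009]
lipL [ 0.54112275 -0.13590915  0.022     ] [-0.0372 -0.0304]
lipR [ 0.52167094 -0.07656578  0.022     ] [-0.038   0.0321]
farL [ 0.69540843 -0.10244353  0.008     ] [ 0.12   -0.0448]
farR [ 0.66852749 -0.017015    0.008     ] [0.12   0.0448]
edgeL_bot [ 0.54830316 -0.14846859  0.008     ] [-0.0341 -0.0445]
edgeR [ 0.51262501 -0.06477188  0.008     ] [-0.043  0.046]
stopL [ 0.6385338  -0.10389713  0.038     ] [ 0.0653 -0.0291]
stopR [ 0.62015338 -0.04740784  0.038     ] [0.0647 0.0303]
nearA [ 0.50330695 -0.1603272   0.008     ] [-0.0806 -0.0423]
nearB [ 0.47832079 -0.07701657  0.008     ] [-0.0794  0.0447]
tcp in rail 0.10026313503304939 0.0010316405160073728
```

Call:
drive_tool(steps=[[1, -30, -9.5, 0, 0], [1, -30, -9.5, 0, 0], [1, -30, -9.5, 0, 0], [1, -28, -9, 0, 0], [1, 0, 0, 0, 0], [1, 0, 0, 0, 0], [1, 0, 0, 0, 0], [1, 0, 0, 0, 0]])

```text
clock: 5.32
position: [0.5454, -0.104, 0.1431]
ee_rot: [-0.486, 3.103, 0.0]
force: [-0.3, 0.3, -2.6]
width: 0.468
gripper_force: 45.0
```

```bash
cat >> h.py <<'E'
yaw=.305;c_=np.array([np.cos(yaw),np.sin(yaw)]);n_=np.array([-c_[1],c_[0]]);o_=np.array([.5674,-.0955])
def st():
    s=observe();p=s['position'];f=s['force']
    print('t',s['clock'],'rail mm',np.round(1e3*np.array([(p[:2]-o_)@c_,(p[:2]-o_)@n_,p[2]]),2),'F',np.round([f[:2]@c_,f[:2]@n_,f[2]],2),'w',s['width'],'tooly',R.from_rotvec(s['ee_rot']).as_matrix()[:,1].round(4))
E
python3 - <<'E'
from h import *
st()
for n in('scene','side'):
    d=snap(n); cv2.imwrite(f'pics/{n}4.png',d['image'][:,:,::-1])
    for P in([.5464,-.1021,.06],): print(proj(d,P))
a=load('scene')['image'];b=load('side')['image']
def c(i,u,v): return cv2.resize(i[v:v+120,u:u+80],(400,600),interpolation=cv2.INTER_CUBIC)
cv2.imwrite('pics/c4.png',np.hstack([c(a,240,160),c(b,290,165)])[:,:,::-1]); st()
E
```

```text
t 5.3167 rail mm [-23.48  -1.47 143.06] F [-0.17  0.39 -2.63] w 0.46768376406396595 tooly [-3.059e-01  9.521e-01 -1.000e-04]
[266.77198746 225.8293461 ]
[317.75065994 235.84589623]
t 5.4167 rail mm [-23.45  -1.51 142.74] F [ 0.11 -0.43 -1.93] w 0.4687127958753027 tooly [-0.3061  0.952   0.    ]
```

View pics/c4.png

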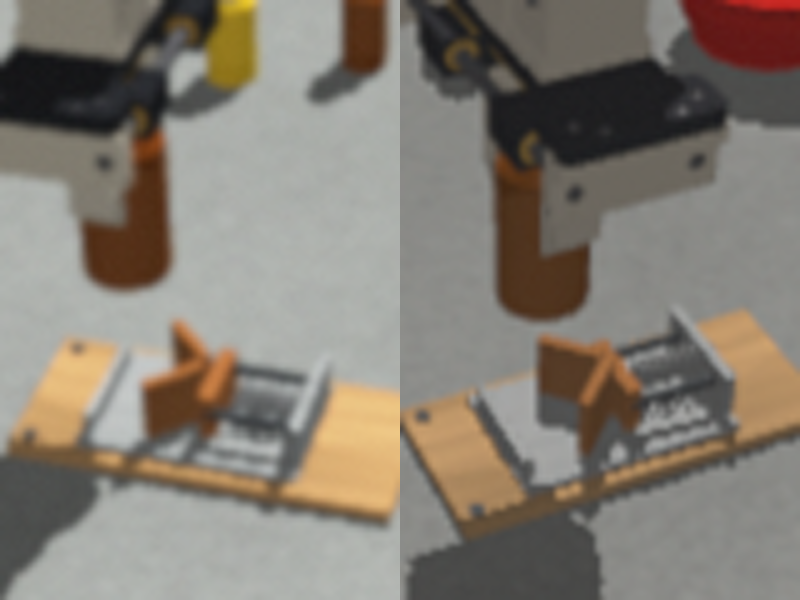

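The bottle hangs upright over the holder, but about 2 mm to the right of the mid-line. I'll correct that, then lower it to just above lip height.

Call:
drive_tool(steps=[[1, -0.6, 1.9, -14, 0], [1, 0, 0, -20, 0], [1, 0, 0, -20, 0], [1, 0, 0, -15, 0], [1, 0, 0, -5, 0], [1, 0, 0, 0, 0], [1, 0, 0, 0, 0], [1, 0, 0, 0, 0]])

```text
clock: 6.08
position: [0.5452, -0.1027, 0.0697]
ee_rot: [-0.485, 3.102, -0.001]
force: [-0.0, 0.0, -2.0]
width: 0.468
gripper_force: 45.0
```

Run:
```python
from h import *
for i in range(6): st(); get_image('wrist')
```

```text
t 6.0833 rail mm [-23.31  -0.18  69.67] F [-0.01  0.05 -2.03] w 0.46849273385866996 tooly [-3.053e-01  9.523e-01 -6.000e-04]
t 6.1333 rail mm [-23.34  -0.19  69.79] F [-0.36 -0.22 -3.3 ] w 0.4711024269428697 tooly [-3.052e-01  9.523e-01 -7.000e-04]
t 6.1833 rail mm [-23.41  -0.17  69.75] F [-0.13  0.05 -2.65] w 0.4681660186610051 tooly [-3.052e-01  9.523e-01 -7.000e-04]
t 6.2333 rail mm [-23.57  -0.12  69.65] F [-0.14  0.02 -2.08] w 0.4666796737946971 tooly [-3.052e-01  9.523e-01 -6.000e-04]
t 6.2833 rail mm [-2.371e+01 -6.000e-02  6.951e+01] F [-1.31 -0.37 -2.45] w 0.46786424199293825 tooly [-3.052e-01  9.523e-01 -5.000e-04]
t 6.3333 rail mm [-23.87  -0.    69.37] F [-0.12  0.39 -3.21] w 0.46897883958257097 tooly [-3.051e-01  9.523e-01 -4.000e-04]
```

Call:
drive_tool(steps=[[1, 1.9, 0.6, 0, 0], [1, 1.9, 0.6, 0, 0], [1, 0.95, 0.3, 0, 0], [1, 0.95, 0.3, 0, 0], [1, 0.95, 0.3, 0, 0], [1, 0.95, 0.3, 0, 0], [1, 0.95, 0.3, 0, 0], [1, 0.95, 0.3, 0, 0], [1, 0, 0, 0, 0], [1, 0, 0, 0, 0], [1, 0, 0, 0, 0]])

```text
clock: 7.3
position: [0.5529, -0.0995, 0.0684]
ee_rot: [0.485, -3.102, -0.001]
force: [-5.7, 1.1, -0.2]
width: 0.469
gripper_force: 45.0
```

Run:
```python
from h import *
for i in range(5): st(); get_image('wrist')
```

```text
t 7.3 rail mm [-15.     0.55  68.45] F [-5.12  2.79 -0.15] w 0.4688191165685188 tooly [-3.052e-01  9.523e-01  8.000e-04]
t 7.35 rail mm [-15.03   0.54  68.47] F [-5.59  1.83 -0.45] w 0.4725447150142054 tooly [-3.051e-01  9.523e-01  8.000e-04]
t 7.4 rail mm [-15.03   0.54  68.48] F [-5.77  2.06 -0.24] w 0.46813872858455463 tooly [-3.051e-01  9.523e-01  8.000e-04]
t 7.45 rail mm [-15.06   0.54  68.46] F [-5.39  1.79  0.02] w 0.4669260891005931 tooly [-3.051e-01  9.523e-01  8.000e-04]
t 7.5 rail mm [-15.03   0.53  68.46] F [-6.16  2.39 -0.29] w 0.47361663719330926 tooly [-3.052e-01  9.523e-01  8.000e-04]
```

Call:
drive_tool(steps=[[1, -0.15, 0.5, 0, 0], [1, 0.95, 0.3, 0.5, 0], [1, 0, 0, 0, 0], [1, 0, 0, 0, 0], [1, 0, 0, 0, 0]])

```text
clock: 7.97
position: [0.5534, -0.0988, 0.0687]
ee_rot: [0.485, -3.102, -0.001]
force: [-4.9, 0.9, -2.9]
width: 0.469
gripper_force: 45.0
```

Run:
```python
from h import *
for i in range(4): st(); get_image('wrist')
a=snap('scene')['image'];b=snap('side')['image']; st()
def c(i,u,v): return cv2.resize(i[v:v+75,u:u+50],(400,600),interpolation=cv2.INTER_CUBIC)
cv2.imwrite('pics/c5.png',np.hstack([c(a,250,190),c(b,300,200)])[:,:,::-1])
```

```text
t 7.9667 rail mm [-14.37   1.04  68.69] F [-4.44  2.29 -2.88] w 0.4694482044881455 tooly [-3.050e-01  9.524e-01  9.000e-04]
t 8.0167 rail mm [-14.39   1.07  68.66] F [-4.67  1.46 -2.57] w 0.47151721825553083 tooly [-3.051e-01  9.523e-01  9.000e-04]
t 8.0667 rail mm [-14.39   1.07  68.67] F [-5.59  1.84 -3.12] w 0.470816944498817 tooly [-3.051e-01  9.523e-01  9.000e-04]
t 8.1167 rail mm [-14.39   1.02  68.67] F [-4.65  2.35 -2.5 ] w 0.47329802186581493 tooly [-3.050e-01  9.523e-01  9.000e-04]
t 8.2667 rail mm [-14.4    1.07  68.65] F [-4.55  1.13 -3.02] w 0.46815249307017653 tooly [-3.050e-01  9.524e-01  9.000e-04]
```

View pics/c5.png

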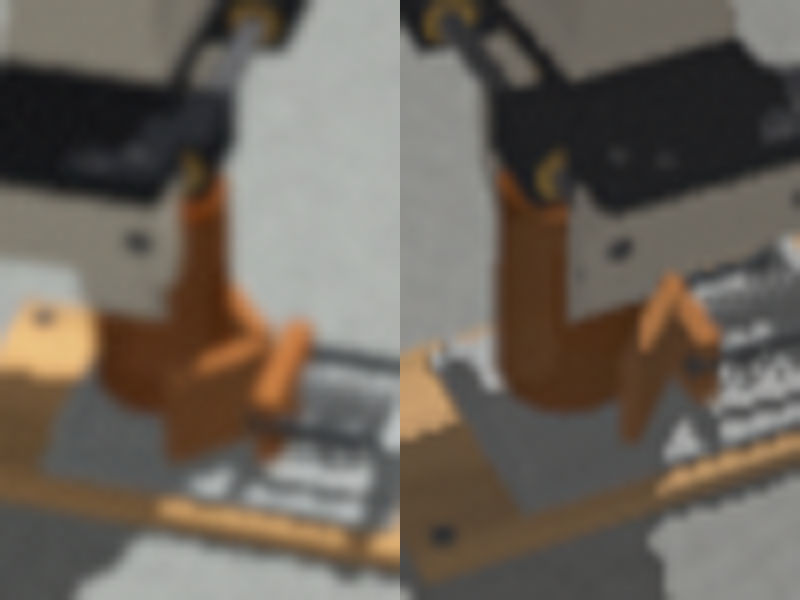

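Lateral force stays around +1.8 N, so the bottle bears mainly on the right face. I'll shift it left in small steps.

Call:
drive_tool(steps=[[1, -0.15, 0.5, 0, 0], [1, -0.15, 0.5, 0, 0], [1, 0, 0, 0, 0], [1, 0, 0, 0, 0]])

```text
clock: 8.6
position: [0.5533, -0.0987, 0.0687]
ee_rot: [0.484, -3.102, 0.001]
force: [-4.0, -2.5, -3.7]
width: 0.472
gripper_force: 45.0
```

Run:
```python
from h import *
for i in range(4): st(); get_image('wrist')
```

```text
t 8.6 rail mm [-14.43   1.23  68.71] F [-4.58 -1.2  -3.69] w 0.4715223758383101 tooly [-3.045e-01  9.525e-01 -1.000e-04]
t 8.65 rail mm [-14.44   1.21  68.71] F [-5.48 -0.53 -3.65] w 0.4671289486053057 tooly [-3.044e-01  9.525e-01 -1.000e-04]
t 8.7 rail mm [-14.42   1.22  68.72] F [-5.11 -0.78 -4.05] w 0.47291577998032147 tooly [-3.045e-01  9.525e-01 -1.000e-04]
t 8.75 rail mm [-14.43   1.23  68.71] F [-4.91 -0.36 -3.64] w 0.47357826993144125 tooly [-3.045e-01  9.525e-01 -1.000e-04]
```

Call:
drive_tool(steps=[[1, 1, 0.15, 0, 0], [1, 0.95, 0.3, 0, 0], [1, 0.95, 0.3, 0, 0], [1, 0.5, 0.15, 0, 0], [1, 0, 0, 0, 0], [1, 0, 0, 0, 0], [1, 0, 0, 0, 0]])

```text
clock: 9.38
position: [0.5562, -0.0978, 0.0687]
ee_rot: [0.484, -3.101, 0.0]
force: [-6.8, -2.4, -2.0]
width: 0.47
gripper_force: 45.0
```

Run:
```python
from h import *
for i in range(5): st(); get_image('wrist')
```

```text
t 9.3833 rail mm [-11.31   1.2   68.72] F [-7.24 -0.25 -2.05] w 0.47008146289561814 tooly [-3.045e-01  9.525e-01  2.000e-04]
t 9.4333 rail mm [-11.33   1.21  68.7 ] F [-6.73  0.94 -2.01] w 0.4724602884509921 tooly [-3.045e-01  9.525e-01  2.000e-04]
t 9.4833 rail mm [-11.39   1.16  68.69] F [-6.33 -0.3  -2.13] w 0.46934123418668 tooly [-3.044e-01  9.526e-01  2.000e-04]
t 9.5333 rail mm [-11.35   1.2   68.7 ] F [-6.86  0.66 -2.13] w 0.4712052423825245 tooly [-3.044e-01  9.525e-01  2.000e-04]
t 9.5833 rail mm [-11.33   1.2   68.7 ] F [-6.77  0.24 -2.47] w 0.47353915744718744 tooly [-3.044e-01  9.525e-01  2.000e-04]
```

Force is about 6.5 N, with the lateral force near zero, so the bottle is seated on both faces. Now I lower it behind the lip.

Call:
drive_tool(steps=[[1, 0, 0, -2, 0], [1, 0, 0, -2, 0], [1, 0, 0, -2, 0], [1, 0, 0, -2, 0], [1, 0, 0, -2, 0], [1, 0, 0, 0, 0], [1, 0, 0, 0, 0]])

```text
clock: 10.22
position: [0.5564, -0.0977, 0.0588]
ee_rot: [0.484, -3.102, 0.0]
force: [-6.3, -1.9, -0.5]
width: 0.47
gripper_force: 45.0
```

Run:
```python
from h import *
for i in range(4): st(); get_image('wrist')
```

```text
t 10.2167 rail mm [-11.19   1.21  58.83] F [-6.6   0.1  -0.46] w 0.46968903730002176 tooly [-3.045e-01  9.525e-01  2.000e-04]
t 10.2667 rail mm [-11.19   1.2   58.86] F [-6.98 -0.04 -0.28] w 0.47297334186788126 tooly [-3.045e-01  9.525e-01  1.000e-04]
t 10.3167 rail mm [-11.2    1.21  58.84] F [-7.55  0.53 -0.53] w 0.47076391356201536 tooly [-3.045e-01  9.525e-01  2.000e-04]
t 10.3667 rail mm [-11.22   1.21  58.83] F [-6.67 -0.14 -0.71] w 0.4711748658303871 tooly [-3.045e-01  9.525e-01  2.000e-04]
```

Call:
drive_tool(steps=[[1, 0, 0, -1.5, 0], [1, 0, 0, -1, 0], [1, 0, 0, -0.7, 0], [1, 0, 0, -0.6, 0], [1, 0, 0, -0.5, 0], [1, 0, 0, 0, 0], [1, 0, 0, 0, 0]])

```text
clock: 11.0
position: [0.5567, -0.0976, 0.055]
ee_rot: [0.484, -3.102, 0.0]
force: [-8.1, -0.8, 4.1]
width: 0.47
gripper_force: 45.0
```

Run:
```python
from h import *
for i in range(4): st(); get_image('wrist')
```

```text
t 11.0 rail mm [-10.86   1.22  55.04] F [-7.99  1.65  4.13] w 0.4695266925181183 tooly [-0.3046  0.9525  0.    ]
t 11.05 rail mm [-10.86   1.2   55.04] F [-7.32  1.02  3.99] w 0.4693593881889495 tooly [-0.3046  0.9525  0.    ]
t 11.1 rail mm [-10.86   1.22  55.03] F [-7.85  0.7   5.34] w 0.4684487825533181 tooly [-3.045e-01  9.525e-01  1.000e-04]
t 11.15 rail mm [-10.86   1.21  55.04] F [-8.51  1.77  4.06] w 0.4713362349976948 tooly [-0.3046  0.9525  0.    ]
```

Call:
drive_tool(steps=[[1, 0, 0, 0.5, 0], [1, -0.95, -0.3, 0, 0], [1, -0.95, -0.3, 0, 0], [1, -0.95, -0.3, 0, 0], [1, -0.5, -0.15, 0, 0], [1, 0, 0, 0, 0], [1, 0, 0, 0, 0]])

```text
clock: 11.78
position: [0.5535, -0.0986, 0.0551]
ee_rot: [0.484, -3.102, 0.0]
force: [-5.4, -1.8, -1.3]
width: 0.471
gripper_force: 45.0
```

Run:
```python
from h import *
for i in range(4): st(); get_image('wrist')
a=snap('scene')['image'];b=snap('side')['image']
def c(i,u,v): return cv2.resize(i[v:v+75,u:u+50],(400,600),interpolation=cv2.INTER_CUBIC)
cv2.imwrite('pics/c6.png',np.hstack([c(a,250,190),c(b,300,200)])[:,:,::-1])
```

```text
t 11.7833 rail mm [-14.23   1.2   55.14] F [-5.65 -0.08 -1.29] w 0.47145615635505655 tooly [-0.3046  0.9525 -0.    ]
t 11.8333 rail mm [-14.21   1.22  55.13] F [-5.27  0.29 -2.43] w 0.4674433133201173 tooly [-0.3047  0.9525 -0.    ]
t 11.8833 rail mm [-14.21   1.24  55.13] F [-5.24  0.63 -1.45] w 0.47178596348635 tooly [-0.3047  0.9524  0.    ]
t 11.9333 rail mm [-14.22   1.25  55.11] F [-5.59  0.17 -1.52] w 0.47475059778641826 tooly [-3.047e-01  9.525e-01  1.000e-04]
```

View pics/c6.png

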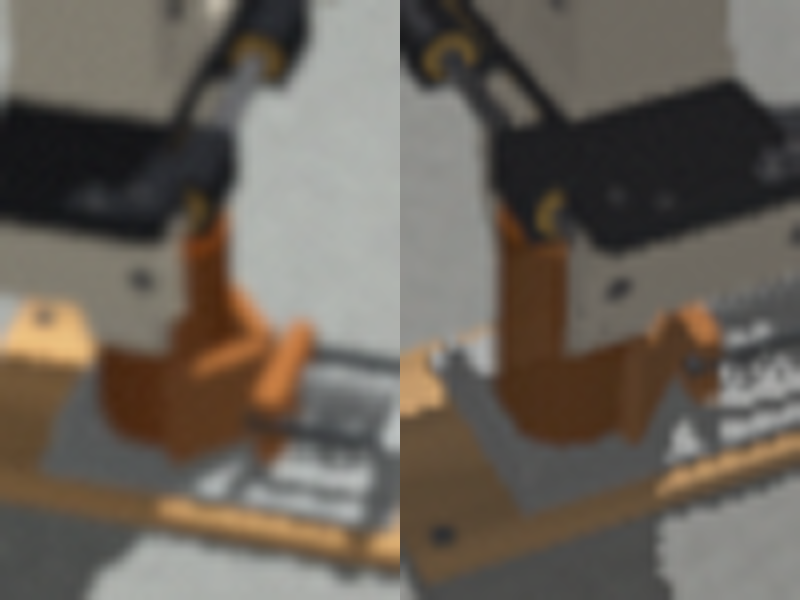

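It stands behind the lip on the floor, in both arms of the V. I'll ease back about 1 mm to the lip, then reduce the grip and open slowly.

Call:
drive_tool(steps=[[1, -0.5, -0.15, -0.2, 0], [1, -0.5, -0.15, -0.2, 0], [1, 0, 0, 0, 0], [1, 0, 0, 0, 0]])

```text
clock: 12.42
position: [0.5531, -0.0987, 0.0551]
ee_rot: [0.485, -3.104, 0.0]
force: [-4.8, -1.1, -0.0]
width: 0.47
gripper_force: 45.0
```

Run:
```python
from h import *
for i in range(3): st(); get_image('wrist')
```

```text
t 12.4167 rail mm [-14.59   1.21  55.07] F [-4.92  0.36 -0.02] w 0.4699600919547504 tooly [-3.048e-01  9.524e-01 -2.000e-04]
t 12.4667 rail mm [-14.6    1.23  55.05] F [-5.36 -0.13  0.92] w 0.47302549484908846 tooly [-3.048e-01  9.524e-01 -2.000e-04]
t 12.5167 rail mm [-14.61   1.22  55.06] F [-5.6   0.53  0.52] w 0.47183458463936623 tooly [-3.048e-01  9.524e-01 -3.000e-04]
```

Call:
drive_tool(steps=[[1, 0, 0, 0, 0], [1, 0, 0, 0, 0], [1, 0, 0, 0, 0]], grip_force=5)

```text
clock: 12.82
position: [0.5536, -0.0985, 0.0552]
ee_rot: [-0.485, 3.103, -0.001]
force: [-4.1, -1.1, 1.3]
width: 0.48
gripper_force: 5.0
```

Run:
```python
from h import *
for i in range(2): st(); get_image('wrist')
```

```text
t 12.8167 rail mm [-14.08   1.25  55.2 ] F [-4.27  0.16  1.25] w 0.4804512131010432 tooly [-3.051e-01  9.523e-01 -4.000e-04]
t 12.8667 rail mm [-14.12   1.25  55.19] F [-4.52 -0.63  1.76] w 0.4791440861783226 tooly [-3.050e-01  9.523e-01 -4.000e-04]
```

Call:
drive_tool(steps=[[0.48, 0, 0, 0, 0], [0.43, 0, 0, 0, 0], [0.4, 0, 0, 0, 0], [0.4, 0, 0, 0, 0], [0.35, 0, 0, 0, 0], [0.35, 0, 0, 0, 0], [0.35, 0, 0, 0, 0]])

```text
clock: 13.5
position: [0.5535, -0.0982, 0.0551]
ee_rot: [-0.485, 3.104, 0.0]
force: [-0.1, 0.7, -0.2]
width: 0.652
gripper_force: 0.0
```

Run:
```python
from h import *
st()
a=snap('scene')['image'];b=snap('side')['image']; st()
def c(i,u,v): return cv2.resize(i[v:v+75,u:u+50],(400,600),interpolation=cv2.INTER_CUBIC)
cv2.imwrite('pics/c7.png',np.hstack([c(a,250,190),c(b,300,200)])[:,:,::-1])
```

```text
t 13.5 rail mm [-14.11   1.62  55.07] F [ 0.11  0.7  -0.15] w 0.6522419815344365 tooly [-0.3053  0.9523  0.    ]
t 13.6 rail mm [-14.21   1.61  55.05] F [-0.47  0.06  0.1 ] w 0.6470979405721169 tooly [-3.052e-01  9.523e-01  1.000e-04]
```

Call:
drive_tool(steps=[[0.3, 0, 0, 5, 0], [0.2, 0, 0, 15, 0], [0.1, 0, 0, 30, 0], [0.1, 0, 0, 40, 0], [0.1, 0, 0, 40, 0], [0.1, 0, 0, 40, 0], [0.1, 30, 9, 0, 0], [0.1, 30, 9, 0, 0], [0.1, 30, 9, 0, 0], [0.1, 0, 0, 0, 0], [0.1, 0, 0, 0, 0]])

```text
clock: 14.52
position: [0.6442, -0.0702, 0.2246]
ee_rot: [0.488, -3.103, -0.001]
force: [-1.3, -0.3, -0.1]
width: 0.899
gripper_force: 0.0
```

Run:
```python
from h import *
st()
a=snap('scene')['image'];b=snap('side')['image'];w=snap('wrist');i=w['image']
def c(i,u,v): return cv2.resize(i[v:v+75,u:u+33],(264,600),interpolation=cv2.INTER_CUBIC)
wc=cv2.resize(i[50:290,262:368],(265,600))
cv2.imwrite('pics/c7.png',np.hstack([c(a,256,180),c(b,308,190),wc])[:,:,::-1])
```

```text
t 14.5167 rail mm [ 80.85   1.11 224.61] F [-1.36  0.16 -0.08] w 0.89860659460289 tooly [-3.068e-01  9.518e-01  4.000e-04]
```

View pics/c7.png

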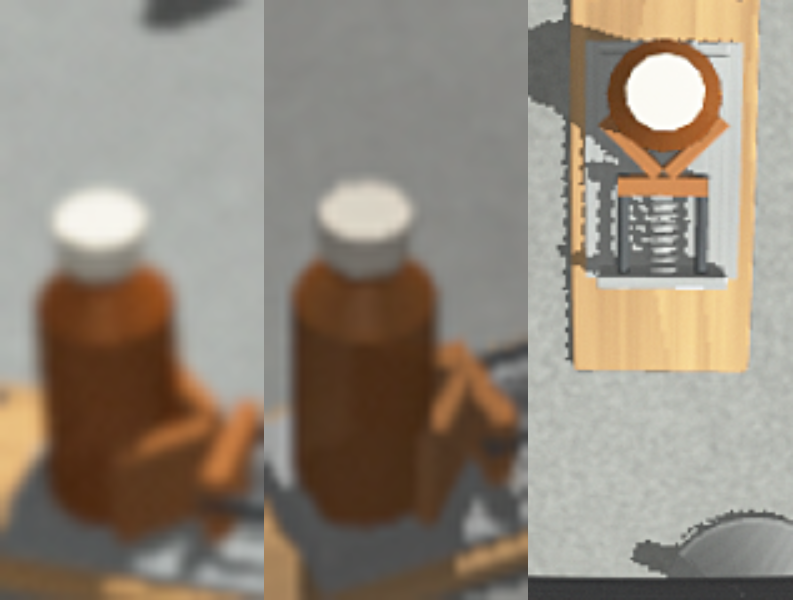

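The bottle stands free in the V against both arms, with the V pushed back. I'll check tilt numerically from the cap position before handing in.

Run:
```python
from h import *
for n,fi in(('wrist',1),('scene',0),('side',0)):
    d=load(n);im=d['image']
    p=proj(d,[*(o_-.0133*c_+.0008*n_),.117],bool(fi)).astype(int)
    m=np.zeros((400,640),np.uint8);s=np.s_[p[1]-25:p[1]+25,p[0]-25:p[0]+25]
    m[s]=cv2.inRange(im[s],(195,185,178),(255,255,255))
    k,l,t,c=cv2.connectedComponentsWithStats(m);j=1+t[1:,4].argmax()
    q=atz(d,*c[j],.117 if fi else .113,bool(fi))[:2]-o_;print(n,t[j],p,c[j],'rail mm',1e3*(q@c_),1e3*(q@n_))
d=load('wrist')
for z,pt in((.047,(662,172)),): 
    q=atz(d,262+(pt[0]-528)/2.5,50+pt[1]/2.5,z,True)[:2]-o_;print('apex',1e3*(q@c_),1e3*(q@n_))
```

```text
wrist [302  71  31  31 746] [317  89] [316.61796247  86.43967828] rail mm -15.594653954854635 0.3641932724683447
scene [262 203  13   8  75] [269 207] [268.04       206.58666667] rail mm -19.11263653612835 9.830414434789546
side [315 213  11   6  52] [321 215] [320.34615385 215.71153846] rail mm -13.101895242650246 6.643003718773286
apex 17.006738645332533 -0.025224973026427757
```

```bash
python3 -c "
from cell import arm
print(arm.sign_off())"
```

```text
the job is handed in; nothing more can be done
None
```

The large amber bottle is loaded and handed in: it stands released behind the lip, spring-held against both V faces, within about 0.5 mm of the mid-line and about 0.02 rad of upright by my camera estimates; sign-off gave no verdict.

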